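# Square the flat carton into the corner fence

## Task

On the packing bench, push the flat white carton along the bench top until it sits snugly and squarely in the inside corner of the L-shaped aluminium fence, its long side flat against the fence's long arm and its short end flat against the short arm, ready for labelling. Only push it with the fingers: do not lift or tip it. Leave the small upright carton, the spray can and the tape roll where they stand, and finish clear of everything.

Things in the scene. Friction and masses are not known exactly. Their poses are not given: they have to be found in the camera images.
- carton: Loose flat white closed carton, 110 mm along its x, 160 mm along its y, 60 mm high, 0.25 to 0.5 kg; blank label and tape strip on top. Origin: centre of its underside; z up. Starts inside the fence's corner, 60 to 135 mm from home in each direction and turned up to 0.4 rad. Home: origin at x = -55 mm, y = -80 mm in the fence's frame, axes parallel to the fence's.
- fence: L-shaped aluminium fence bolted to the bench, 35 mm high, bars 8 mm thick. Origin: inside corner at bench height; z up, x roughly away from the robot. Long arm: inner face x = 0, runs 232 mm from the corner towards its own -y. Short arm: inner face y = 0, runs 150 mm towards its own -x. Free space inside: x < 0, y < 0. Low feet on the outside only.
- small_carton: Bystander: small upright white carton, 60 x 60 mm, 90 mm high, 0.15 kg, loose, outside the fence. Origin: centre of its underside.
- spray_can: Bystander: upright spray can, 52 mm diameter, 150 mm high, 0.3 kg, loose, outside the fence. Origin: centre of its underside.
- tape_roll: Bystander: empty tape core of cardboard lying flat, 90 mm outer diameter, 48 mm high, 0.15 kg, loose, left of the fence. Origin: centre of its underside.
Mind the look-alikes: they are no part of the job. What is shaped like the carton but brown or red is not meant.

How it is judged (in metres and radians):
At the end, for the whole second after the job is handed in: The carton rests flat on the bench in the fence's inside corner, its long side within 5 mm of the long arm and its short end within 5 mm of the short arm (measured at its centre), square to the fence within 0.04 rad, at rest (x of carton in the frame of fence between -0.06 and -0.05 m and y of carton in the frame of fence between -0.085 and -0.075 m and angle between the x axis of carton and the x axis of fence, either way round below 0.04 rad and angle between carton's own z axis and vertical below 0.03 rad and height (world z) of carton below 0.004 m and linear speed of carton below 0.01 m/s); the robot touches nothing.
It fails at once if the carton is lifted or tipped (height (world z) of carton above 0.012 m or angle between carton's own z axis and vertical above 0.15 rad).
It fails at once if a bystander is moved by more than 15 mm or tipped (distance of any of small_carton, spray_can, tape_roll from where it was at the start of the episode above 0.015 m or angle between any of small_carton, spray_can, tape_roll's own z axis and vertical above 0.3 rad).
It also fails if it takes over 58 s, if anything falls off the work surface, if the arm or the gripper's body presses on something with over 40 N, if the wrist force passes 120 N, or if a joint passes its speed limit or range.

## Robot

A 6-joint arm with a two-finger parallel gripper is mounted at the origin on the work surface. World frame = base frame: x ahead of the robot, y to its left, z up, the work surface at z = 0. Lengths are in mm, angles in rad, forces in N, time in s.
With the tool pointing down it reaches from about 300 to 775 mm from the base axis. Payload 14.6 kg.
Tool frame: the origin (TCP) lies at the very end of the fingers, on their centre line; the grasp point (between the pads) lies 19 mm behind it; z points along the fingers, y is the line along which they close (so a half turn about z gives the same grasp; the last joint's range is limited). The gripper opens to 94 mm and grips with 3 to 60 N. Pads are 16 mm wide; open, the fingers measure 119 mm over their backs; the gripper's body (75 mm by 177 mm) begins 78 mm behind the grasp point.
Start: joints at [-1.227, 0.3, 1.521, -0, 1.321, -0.067], TCP at [219.631, -504.234, 205.446] pointing down, gripper open.
Joint ranges: [-3.03, 3.03], [-0.79, 2.21], [0.23, 2.52], [-1.04, 4.18], [0, 3.07], [-2.55, 2.55]. Speed limits (rad/s): [2.22, 2.22, 2.57, 3.14, 3.14, 3.14].

## Interface

Orientations are given as [roll, pitch, yaw] about the fixed x, y, z axes, in that order (R = Rz(yaw) Ry(pitch) Rx(roll)).
In Python, from cell import manip gives the robot as it stands. The module is installed in compiled form; this text tells all that it offers.
- The arm moves only by the shell command python3 -m inch 'ROWS' [FORCE]. ROWS is JSON, a list of rows, each an object of numbers: "gripper": the opening, from 0 (shut) to 1 (fully open); "dx", "dy", "dz": the shift along the world's x, y, z in m; "wx", "wy", "wz": the turn, a rotation vector about the world's x, y, z in degrees. A call has exactly 5 rows; each row is the pose to reach, as a shift and turn from the pose commanded when the call began; what a row does not reach only later rows make up. A row lasts 1/12 s, in which the tool goes at most 41.7 mm and 7.16 degrees, less where a joint would pass 70% of its speed; a pose out of reach is approached as far as the arm can. A call with a gripper value outside its range is refused whole. The fingers move at their own pace and stop on an object; FORCE is the grip in N (left out, the last holds). Time passes only in rows, so rows that repeat a pose let the fingers close, or fill a call up. It gives the time, the measured TCP pose, the force, the opening and the grip force at its end, in the units of the state.
- manip.read_state(): the state, without advancing time (a new reading comes with each control period).
- manip.camera(name): name is "scene" or "top"; returns the picture (384x512x3 uint8, blue, green, red); there is no depth.
- manip.camera_info(name): a dict with "camera_matrix" (3x3 intrinsics, pixels), "R" (3x3) and "t" (3): a world point X has camera coordinates R X + t. Camera axes: x right, y down, z forward; pixel columns grow to the right and rows downward; lengths in mm; the calibration is good to about 2 mm. A picture is of the moment at which its call begins. camera_info takes no time and is no camera call.
- manip.sign_off(): hands the job in; it is judged then, once.
The state is a dict: "clock": time; "joints": joint angles; "qd": joint speeds; "effort": joint torques, N m; "eef_pos": TCP position; "eef_rot": TCP orientation; "wrist_force": force on the tool from outside, world axes, zero at the start; "moment": the same for the moment, N m; "finger_gap": finger opening in mm; "finger_force": force on a finger pad.
Only numpy, scipy, OpenCV 4.12 (cv2) and the standard library are available. Lean on these libraries where they do the work, as an engineer would, in place of code of your own. Each camera call takes 0.05 s, during which the arm holds its last target. There are 200 camera calls.

## Working session

There is one attempt and no reset: what is moved stays moved. The work goes in short steps, Python scripts to look and compute and a shell command to move; the robot and the scene stay as the last step left them, time stands still between calls to the robot, and variables do not carry over. Pictures are saved under pics/ and viewed, at most 10 in all, crops included, and the job is handed in when it is done.

```bash
mkdir -p pics
python3 - <<'E'
from cell import manip
import cv2
for n in("top","scene"):
    cv2.imwrite(f"pics/{n}0.png",manip.camera(n)); i=manip.camera_info(n); print(n,i)
E
```

```text
top {'camera_matrix': array([[368.31580599,   0.        , 258.00359821],
       [  0.        , 368.31580599, 183.97215817],
       [  0.        ,   0.        ,   1.        ]]), 'R': array([[ 0.02012236, -0.99926211,  0.03271592],
       [-0.98374097, -0.02562952, -0.17775498],
       [ 0.17846231, -0.02860714, -0.9835308 ]]), 't': array([  8.72729488, 553.92637519, 948.35714336])}
scene {'camera_matrix': array([[462.52459774,   0.        , 263.80372949],
       [  0.        , 462.52459774, 192.2727118 ],
       [  0.        ,   0.        ,   1.        ]]), 'R': array([[ 0.12499008,  0.99202354,  0.01633345],
       [ 0.83795199, -0.09673455, -0.53710231],
       [-0.53123813,  0.08081911, -0.84335895]]), 't': array([-119.17274599, -454.42148599, 1382.2957113 ])}
```

View pics/top0.png

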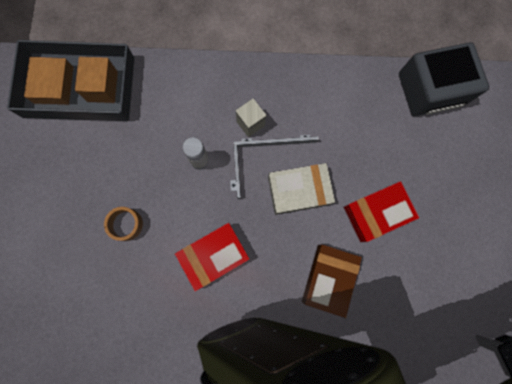

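View pics/scene0.png

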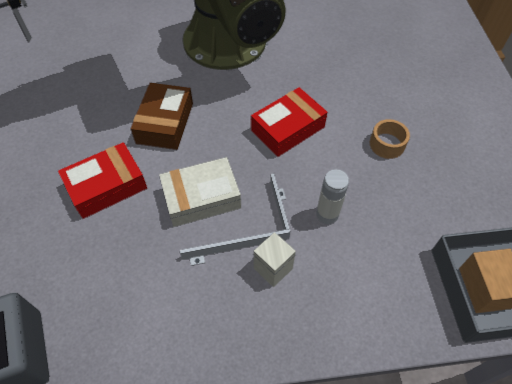

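Candidates: the white flat carton at top (302,188) / scene (200,190). Look-alikes in top: red (381,211), red (212,256), brown (334,280), and the small upright white carton (251,115). I choose the white flat one at (302,188). The fence corner is near (240,143).

```bash
cat > h.py <<'E'
import numpy as np, cv2
from cell import manip
def ray(n,px,z):
    i=manip.camera_info(n);R,t,K=i["R"],i["t"],i["camera_matrix"]
    px=np.atleast_2d(np.float64(px)); d=np.c_[px,np.ones(len(px))]@np.linalg.inv(K).T@R
    c=-R.T@t; return (c+d*((z-c[2])/d[:,2])[:,None])[:,:2]
def white(im,box):
    hsv=cv2.cvtColor(im,cv2.COLOR_BGR2HSV); x0,y0,x1,y1=box
    m=np.zeros(im.shape[:2],np.uint8); m[y0:y1,x0:x1]=(hsv[y0:y1,x0:x1,2]>150)*255
    return m
E
python3 - <<'E'
from h import *
im=cv2.imread("pics/top0.png")
for n in("top","scene"):
    i=manip.camera_info(n); print(n,-i["R"].T@i["t"])
hsv=cv2.cvtColor(im,cv2.COLOR_BGR2HSV)
for p in[(290,180),(300,205),(320,185),(302,215),(335,190),(280,141),(238,170),(280,150),(302,208),(302,211)]: print(p,hsv[p[1],p[0]])
c=im[90:230,190:350]; cv2.imwrite("pics/crop1.png",cv2.resize(c,None,fx=5,fy=4.2857*1.0 if 0 else 4.28,interpolation=cv2.INTER_CUBIC))
E
```

```text
top [ 375.49844777   50.04750615 1030.91611153]
scene [1130.00698049  -37.4519935   923.64713827]
(290, 180) [ 20  13 181]
(300, 205) [ 25  26 174]
(320, 185) [ 15 154 152]
(302, 215) [133  21 111]
(335, 190) [135  24  65]
(280, 141) [110  12 123]
(238, 170) [105   8 121]
(280, 150) [137  17 107]
(302, 208) [ 23  28 120]
(302, 211) [139  19 105]
```

View pics/crop1.png

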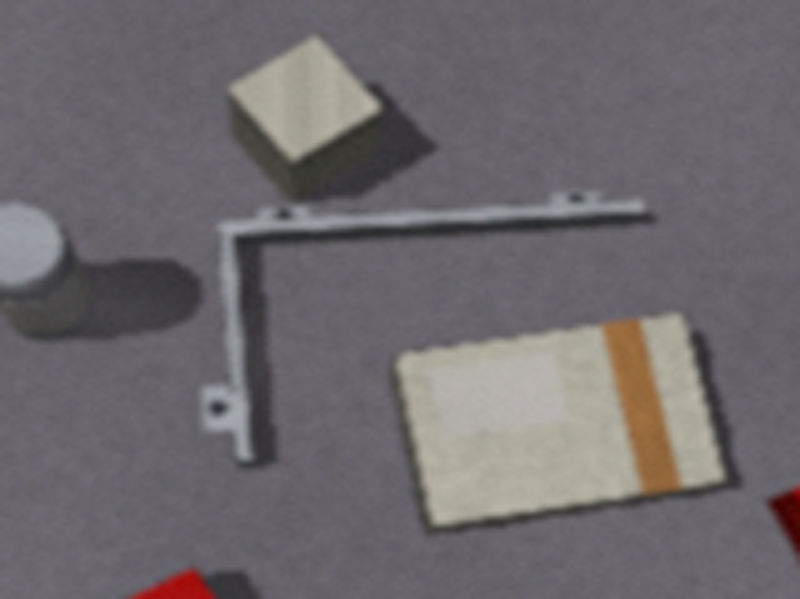

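The crop confirms the choice: a flat white carton with a blank label and tape strip. Its top-face corners are at about (270,173), (327,164), (335,203) and (276,214). The fence is clear, with its inner corner near (238,145).

```bash
cat >> h.py <<'E'
def carton(im,box=(225,130,350,225)):
    hsv=cv2.cvtColor(im,cv2.COLOR_BGR2HSV)
    m=np.zeros(im.shape[:2],np.uint8); x0,y0,x1,y1=box
    m[y0:y1,x0:x1]=cv2.inRange(hsv,(8,8,135),(35,190,255))[y0:y1,x0:x1]
    m=cv2.morphologyEx(m,cv2.MORPH_CLOSE,np.ones((5,5)));m=cv2.morphologyEx(m,cv2.MORPH_OPEN,np.ones((5,5)))
    c=max(cv2.findContours(m,cv2.RETR_EXTERNAL,cv2.CHAIN_APPROX_NONE)[0],key=cv2.contourArea)
    w=ray("top",c[:,0],60).astype(np.float32)
    (cx,cy),s,a=cv2.minAreaRect(w); b=cv2.boxPoints(((cx,cy),s,a))
    e=max([b[1]-b[0],b[2]-b[1]],key=np.linalg.norm); e=e*np.sign(e[1])
    return np.array([cx,cy]),s,np.arctan2(-e[0],e[1]),b   # yaw of long (y) axis
E
python3 - <<'E'
from h import *
im=cv2.imread("pics/top0.png"); c,s,a,b=carton(im); print("carton",c,s,a,"\n",b)
hsv=cv2.cvtColor(im,cv2.COLOR_BGR2HSV); V=hsv[...,2].astype(float)
# long arm: per column brightness centroid; short arm: per row
L=[];S=[]
for u in range(250,312):
    yc=143-(u-240)*4.5/75; r=np.arange(int(yc)-5,int(yc)+6); w=np.clip(V[r,u]-125,0,None)
    if w.sum()>20:L.append((u,(w*r).sum()/w.sum()))
for v in range(150,194):
    xc=236.5+(v-144)*2.8/50; r=np.arange(int(xc)-3,int(xc)+5); w=np.clip(V[v,r]-125,0,None)
    if w.sum()>20:S.append(((w*r).sum()/w.sum(),v))
def fit(P):
    w=ray("top",P,35).astype(np.float32); vx,vy,x,y=cv2.fitLine(w,cv2.DIST_HUBER,0,.01,.01).ravel()
    return np.array([x,y]),np.array([vx,vy]),len(P)
(p,d,n),(q,e,k)=fit(L),fit(S); print(p,d,n,q,e,k)
t=np.linalg.solve(np.c_[d,-e],q-p); C=p+t[0]*d
d*=np.sign(-d[1]);e*=np.sign(-e[0])
yaw=np.arctan2(-(-d)[0],(-d)[1]); print("centre corner",C,"yawlong",yaw,"yawshort",np.arctan2(-e[1],-e[0]))
K=C+4*d+4*e; R=np.array([[np.cos(yaw),-np.sin(yaw)],[np.sin(yaw),np.cos(yaw)]])
print("corner",K,"home",K+R@[-55,-80],"carton in fence",R.T@(c-K),a-yaw)
E
```

```text
carton [546.2713623  -94.75857544] (110.23912811279297, 158.5474090576172) 0.19865465 
 [[ 476.59113    -27.92181  ]
 [ 507.88055   -183.35107  ]
 [ 615.9516    -161.59534  ]
 [ 584.6622      -6.1660767]]
[685.54     -49.703976] [ 0.09446149 -0.9955285 ] 62 [594.71185  82.06985] [0.9957926  0.09163507] 44
centre corner [672.3585   89.21506] yawlong 0.09460255 yawshort 0.0917638
corner [668.75323  84.8664 ] home [6.21556086e+02 2.87376046e-02] carton in fence [-138.9018421  -167.25196598] 0.104052104
```

Run:
```python
from h import *
s=manip.read_state(); print(s["clock"],s["eef_pos"],s["eef_rot"],s["finger_gap"],s["wrist_force"])
print("red R corners",ray("top",[(345,207),(403,183),(360,240)],60).round(),"brown",ray("top",[(323,245),(362,252)],60).round())
y=.0935;R=np.array([[np.cos(y),-np.sin(y)],[np.sin(y),np.cos(y)]]);K=np.array([668.8,84.9])
print("behind", K+R@[-139-55-14-8-25,-167], "contact",K+R@[-110-8,-167],"endpush start",K+R@[-55,-167-80-45],"end",K+R@[-55,-160-8])
```

```text
0.1 [ 219.55716843 -504.00971385  204.9500187 ] [-3.14052487e+00 -2.60559159e-05  4.10851069e-01] 94.08935346305482 [0.81759465 0.24063169 0.80599271]
red R corners [[ 495. -212.]
 [ 565. -372.]
 [ 409. -250.]] brown [[ 394. -152.]
 [ 378. -254.]]
behind [ 444.44443286 -103.87123587] contact [566.90717606 -92.38748526] endpush start [ 641.30247401 -210.95957153] end [629.72535957 -87.50119627]
```

```bash
python3 -m inch '[{"gripper":0.8,"dx":0.015,"dy":0.027,"dz":0,"wx":0,"wy":0,"wz":-4},{"gripper":0.8,"dx":0.03,"dy":0.054,"dz":0,"wx":0,"wy":0,"wz":-8},{"gripper":0.8,"dx":0.045,"dy":0.08,"dz":0,"wx":0,"wy":0,"wz":-12},{"gripper":0.8,"dx":0.06,"dy":0.107,"dz":0,"wx":0,"wy":0,"wz":-16},{"gripper":0.8,"dx":0.075,"dy":0.133,"dz":0,"wx":0,"wy":0,"wz":-18.2}]'
python3 -m inch '[{"gripper":0.8,"dx":0.015,"dy":0.027,"dz":0,"wx":0,"wy":0,"wz":0},{"gripper":0.8,"dx":0.03,"dy":0.054,"dz":0,"wx":0,"wy":0,"wz":0},{"gripper":0.8,"dx":0.045,"dy":0.08,"dz":0,"wx":0,"wy":0,"wz":0},{"gripper":0.8,"dx":0.06,"dy":0.107,"dz":0,"wx":0,"wy":0,"wz":0},{"gripper":0.8,"dx":0.075,"dy":0.133,"dz":0,"wx":0,"wy":0,"wz":0}]'
python3 -m inch '[{"gripper":0.8,"dx":0.015,"dy":0.027,"dz":0,"wx":0,"wy":0,"wz":0},{"gripper":0.8,"dx":0.03,"dy":0.054,"dz":0,"wx":0,"wy":0,"wz":0},{"gripper":0.8,"dx":0.045,"dy":0.08,"dz":0,"wx":0,"wy":0,"wz":0},{"gripper":0.8,"dx":0.06,"dy":0.107,"dz":0,"wx":0,"wy":0,"wz":0},{"gripper":0.8,"dx":0.075,"dy":0.133,"dz":0,"wx":0,"wy":0,"wz":0}]'
```

```text
clock: 0.52
eef_pos: [295.0, -369.7, 205.2]
eef_rot: [-3.141, 0.0, 0.089]
wrist_force: [1.1, -0.0, 0.2]
finger_gap: 75.5
finger_force: 0.0
clock: 0.93
eef_pos: [370.0, -236.7, 205.3]
eef_rot: [-3.141, 0.0, 0.093]
wrist_force: [0.7, -0.6, 0.4]
finger_gap: 75.0
finger_force: 0.0
clock: 1.35
eef_pos: [445.0, -103.6, 205.3]
eef_rot: [-3.141, 0.0, 0.093]
wrist_force: [-0.1, 0.1, -0.1]
finger_gap: 75.0
finger_force: 0.0
```

Now descend to z = 12 mm in free space behind the carton.

```bash
python3 -m inch '[{"gripper":0.8,"dx":0,"dy":0,"dz":-0.03},{"gripper":0.8,"dx":0,"dy":0,"dz":-0.06},{"gripper":0.8,"dx":0,"dy":0,"dz":-0.09},{"gripper":0.8,"dx":0,"dy":0,"dz":-0.11},{"gripper":0.8,"dx":0,"dy":0,"dz":-0.13}]'
python3 -m inch '[{"gripper":0.8,"dx":0,"dy":0,"dz":-0.02},{"gripper":0.8,"dx":0,"dy":0,"dz":-0.04},{"gripper":0.8,"dx":0,"dy":0,"dz":-0.055},{"gripper":0.8,"dx":0,"dy":0,"dz":-0.062},{"gripper":0.8,"dx":0,"dy":0,"dz":-0.062}]'
python3 - <<'E'
from h import *
im=manip.camera("top"); cv2.imwrite("pics/t1.png",im)
E
```

```text
validation failed for argument at $[0]...
validation failed for argument at $[0]...
```

View pics/t1.png

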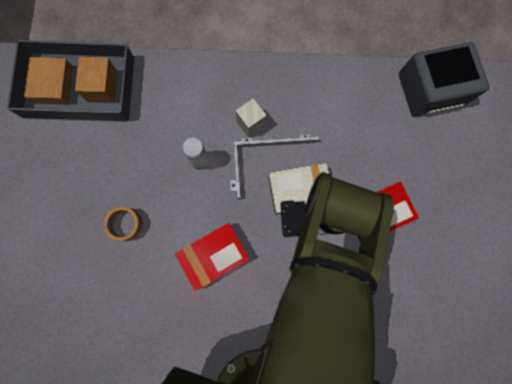

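All seven keys are required, so both calls were refused and nothing moved. The picture shows the arm above and behind the carton at about (300,215), with the carton undisturbed. I'll send the descent again.

```bash
python3 -m inch '[{"gripper":0.8,"dx":0,"dy":0,"dz":-0.03,"wx":0,"wy":0,"wz":0},{"gripper":0.8,"dx":0,"dy":0,"dz":-0.06,"wx":0,"wy":0,"wz":0},{"gripper":0.8,"dx":0,"dy":0,"dz":-0.09,"wx":0,"wy":0,"wz":0},{"gripper":0.8,"dx":0,"dy":0,"dz":-0.11,"wx":0,"wy":0,"wz":0},{"gripper":0.8,"dx":0,"dy":0,"dz":-0.13,"wx":0,"wy":0,"wz":0}]'
python3 -m inch '[{"gripper":0.8,"dx":0,"dy":0,"dz":-0.02,"wx":0,"wy":0,"wz":0},{"gripper":0.8,"dx":0,"dy":0,"dz":-0.04,"wx":0,"wy":0,"wz":0},{"gripper":0.8,"dx":0,"dy":0,"dz":-0.055,"wx":0,"wy":0,"wz":0},{"gripper":0.8,"dx":0,"dy":0,"dz":-0.062,"wx":0,"wy":0,"wz":0},{"gripper":0.8,"dx":0,"dy":0,"dz":-0.062,"wx":0,"wy":0,"wz":0}]'
```

```text
clock: 1.82
eef_pos: [444.0, -105.0, 73.9]
eef_rot: [-3.141, 0.001, 0.093]
wrist_force: [0.6, -0.4, 0.6]
finger_gap: 75.2
finger_force: 0.0
clock: 2.23
eef_pos: [443.8, -105.0, 12.2]
eef_rot: [-3.14, 0.003, 0.093]
wrist_force: [-0.1, 0.1, 0.6]
finger_gap: 75.4
finger_force: 0.0
```

```bash
python3 -m inch '[{"gripper":0.8,"dx":0.007,"dy":0.0007,"dz":0,"wx":0,"wy":0,"wz":0},{"gripper":0.8,"dx":0.014,"dy":0.0013,"dz":0,"wx":0,"wy":0,"wz":0},{"gripper":0.8,"dx":0.021,"dy":0.002,"dz":0,"wx":0,"wy":0,"wz":0},{"gripper":0.8,"dx":0.028,"dy":0.0026,"dz":0,"wx":0,"wy":0,"wz":0},{"gripper":0.8,"dx":0.035,"dy":0.0033,"dz":0,"wx":0,"wy":0,"wz":0}]'
python3 -m inch '[{"gripper":0.8,"dx":0.007,"dy":0.0007,"dz":0,"wx":0,"wy":0,"wz":0},{"gripper":0.8,"dx":0.014,"dy":0.0013,"dz":0,"wx":0,"wy":0,"wz":0},{"gripper":0.8,"dx":0.021,"dy":0.002,"dz":0,"wx":0,"wy":0,"wz":0},{"gripper":0.8,"dx":0.028,"dy":0.0026,"dz":0,"wx":0,"wy":0,"wz":0},{"gripper":0.8,"dx":0.035,"dy":0.0033,"dz":0,"wx":0,"wy":0,"wz":0}]'
python3 -m inch '[{"gripper":0.8,"dx":0.006,"dy":0.0006,"dz":0,"wx":0,"wy":0,"wz":0},{"gripper":0.8,"dx":0.012,"dy":0.0011,"dz":0,"wx":0,"wy":0,"wz":0},{"gripper":0.8,"dx":0.018,"dy":0.0017,"dz":0,"wx":0,"wy":0,"wz":0},{"gripper":0.8,"dx":0.024,"dy":0.0023,"dz":0,"wx":0,"wy":0,"wz":0},{"gripper":0.8,"dx":0.03,"dy":0.0028,"dz":0,"wx":0,"wy":0,"wz":0}]'
python3 - <<'E'
from h import *
im=manip.camera("top"); cv2.imwrite("pics/t2.png",im[90:290,170:430].repeat(3,0).repeat(3,1))
cv2.imwrite("pics/s2.png",manip.camera("scene"))
E
```

```text
clock: 2.65
eef_pos: [480.6, -101.8, 13.9]
eef_rot: [3.141, -0.001, 0.093]
wrist_force: [-2.1, 1.4, 1.3]
finger_gap: 74.7
finger_force: 0.9
clock: 3.07
eef_pos: [515.3, -98.6, 13.4]
eef_rot: [3.142, 0.0, 0.093]
wrist_force: [-2.3, -1.1, 2.8]
finger_gap: 75.0
finger_force: 1.5
clock: 3.48
eef_pos: [545.2, -95.8, 13.4]
eef_rot: [-3.142, 0.0, 0.093]
wrist_force: [-2.7, -0.5, 0.7]
finger_gap: 75.1
finger_force: 1.3
```

View pics/t2.png

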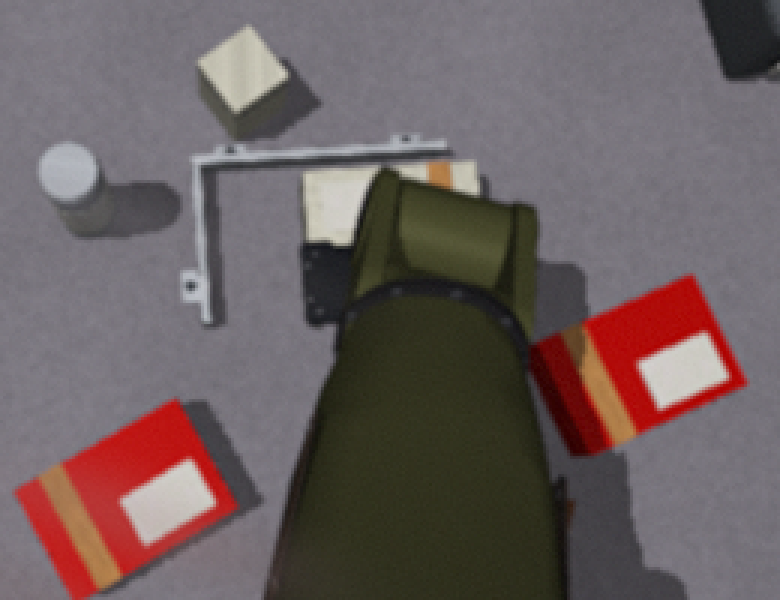

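The crop shows the carton squared up behind the fingers, its left edge at crop x≈303, with about 20 mm left to the long arm. I'll keep going slowly and watch the force.

```bash
python3 -m inch '[{"gripper":0.8,"dx":0.004,"dy":0.0004,"dz":0,"wx":0,"wy":0,"wz":0},{"gripper":0.8,"dx":0.008,"dy":0.0008,"dz":0,"wx":0,"wy":0,"wz":0},{"gripper":0.8,"dx":0.012,"dy":0.0011,"dz":0,"wx":0,"wy":0,"wz":0},{"gripper":0.8,"dx":0.015,"dy":0.0014,"dz":0,"wx":0,"wy":0,"wz":0},{"gripper":0.8,"dx":0.018,"dy":0.0017,"dz":0,"wx":0,"wy":0,"wz":0}]'
python3 -m inch '[{"gripper":0.8,"dx":0.001,"dy":0.0001,"dz":0,"wx":0,"wy":0,"wz":0},{"gripper":0.8,"dx":0.002,"dy":0.0002,"dz":0,"wx":0,"wy":0,"wz":0},{"gripper":0.8,"dx":0.003,"dy":0.0003,"dz":0,"wx":0,"wy":0,"wz":0},{"gripper":0.8,"dx":0.003,"dy":0.0003,"dz":0,"wx":0,"wy":0,"wz":0},{"gripper":0.8,"dx":0.003,"dy":0.0003,"dz":0,"wx":0,"wy":0,"wz":0}]'
```

```text
clock: 4.0
eef_pos: [562.9, -94.1, 13.4]
eef_rot: [-3.142, 0.0, 0.093]
wrist_force: [-0.2, -1.1, -0.2]
finger_gap: 75.2
finger_force: 0.6
clock: 4.42
eef_pos: [565.7, -93.8, 13.5]
eef_rot: [3.142, -0.0, 0.093]
wrist_force: [-1.1, 1.0, 0.3]
finger_gap: 75.2
finger_force: 0.2
```

```bash
python3 -m inch '[{"gripper":0.8,"dx":0.001,"dy":0.0001,"dz":0,"wx":0,"wy":0,"wz":0},{"gripper":0.8,"dx":0.002,"dy":0.0002,"dz":0,"wx":0,"wy":0,"wz":0},{"gripper":0.8,"dx":0.002,"dy":0.0002,"dz":0,"wx":0,"wy":0,"wz":0},{"gripper":0.8,"dx":0.002,"dy":0.0002,"dz":0,"wx":0,"wy":0,"wz":0},{"gripper":0.8,"dx":0.002,"dy":0.0002,"dz":0,"wx":0,"wy":0,"wz":0}]'
```

```text
clock: 4.83
eef_pos: [565.7, -93.9, 13.5]
eef_rot: [-3.141, 0.005, 0.094]
wrist_force: [-18.5, -4.0, 11.4]
finger_gap: 75.3
finger_force: 9.3
```

Force built up at x = 565.7, so the long side is flush. Next I'll back off, lift, turn +90° with a narrower gripper, and move beyond the short end.

```bash
python3 -m inch '[{"gripper":0.8,"dx":-0.01,"dy":-0.001,"dz":0,"wx":0,"wy":0,"wz":0},{"gripper":0.8,"dx":-0.03,"dy":-0.003,"dz":0,"wx":0,"wy":0,"wz":0},{"gripper":0.8,"dx":-0.03,"dy":-0.003,"dz":0.03,"wx":0,"wy":0,"wz":0},{"gripper":0.8,"dx":-0.03,"dy":-0.003,"dz":0.065,"wx":0,"wy":0,"wz":0},{"gripper":0.8,"dx":-0.03,"dy":-0.003,"dz":0.1,"wx":0,"wy":0,"wz":0}]'
python3 -m inch '[{"gripper":0.53,"dx":0,"dy":0,"dz":0.03,"wx":0,"wy":0,"wz":6},{"gripper":0.53,"dx":0,"dy":-0.02,"dz":0.03,"wx":0,"wy":0,"wz":12},{"gripper":0.53,"dx":0.01,"dy":-0.04,"dz":0.03,"wx":0,"wy":0,"wz":18},{"gripper":0.53,"dx":0.02,"dy":-0.06,"dz":0.03,"wx":0,"wy":0,"wz":24},{"gripper":0.53,"dx":0.03,"dy":-0.08,"dz":0.03,"wx":0,"wy":0,"wz":30}]'
python3 -m inch '[{"gripper":0.53,"dx":0.01,"dy":-0.01,"dz":0,"wx":0,"wy":0,"wz":6},{"gripper":0.53,"dx":0.02,"dy":-0.02,"dz":0,"wx":0,"wy":0,"wz":12},{"gripper":0.53,"dx":0.03,"dy":-0.025,"dz":0,"wx":0,"wy":0,"wz":18},{"gripper":0.53,"dx":0.04,"dy":-0.03,"dz":0,"wx":0,"wy":0,"wz":24},{"gripper":0.53,"dx":0.05,"dy":-0.034,"dz":0,"wx":0,"wy":0,"wz":30}]'
python3 -m inch '[{"gripper":0.53,"dx":0.01,"dy":0,"dz":0,"wx":0,"wy":0,"wz":6},{"gripper":0.53,"dx":0.02,"dy":0,"dz":0,"wx":0,"wy":0,"wz":12},{"gripper":0.53,"dx":0.023,"dy":0,"dz":0,"wx":0,"wy":0,"wz":18},{"gripper":0.53,"dx":0.023,"dy":0,"dz":0,"wx":0,"wy":0,"wz":24},{"gripper":0.53,"dx":0.023,"dy":0,"dz":0,"wx":0,"wy":0,"wz":30}]'
python3 - <<'E'
from h import *
im=manip.camera("top"); cv2.imwrite("pics/t3.png",im[90:290,170:430].repeat(3,0).repeat(3,1))
E
```

```text
clock: 5.25
eef_pos: [537.2, -96.6, 114.6]
eef_rot: [-3.141, 0.001, 0.093]
wrist_force: [0.1, -0.5, 0.3]
finger_gap: 74.9
finger_force: 0.0
clock: 5.67
eef_pos: [568.1, -177.5, 144.0]
eef_rot: [3.141, -0.001, 0.622]
wrist_force: [-0.4, 0.0, -0.1]
finger_gap: 50.4
finger_force: 0.0
clock: 6.08
eef_pos: [618.2, -211.1, 143.5]
eef_rot: [3.141, -0.0, 1.145]
wrist_force: [-0.4, -0.3, -0.7]
finger_gap: 49.8
finger_force: 0.0
clock: 6.5
eef_pos: [640.9, -210.6, 143.3]
eef_rot: [3.141, -0.0, 1.669]
wrist_force: [-0.4, -0.6, -0.2]
finger_gap: 50.0
finger_force: 0.0
```

View pics/t3.png

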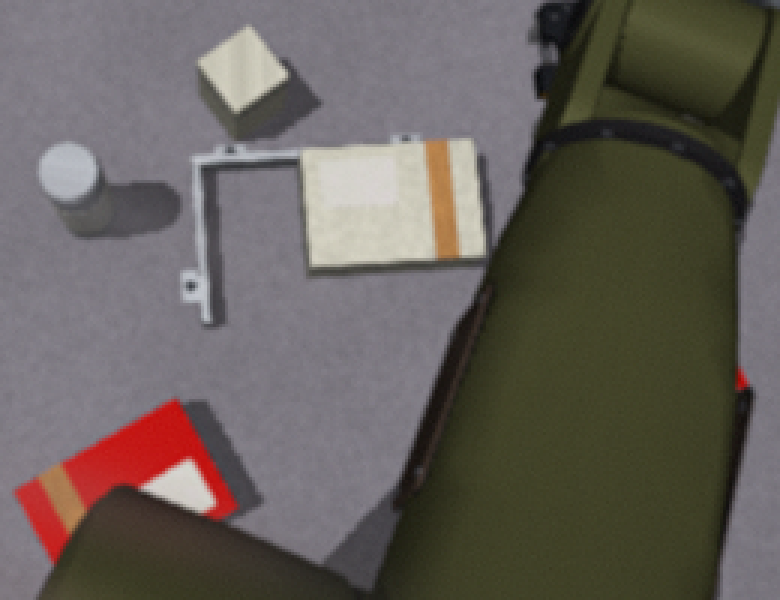

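The picture shows the carton flush along the long arm, with top corners at crop (302,148) and (472,140). The gripper is clear of its right end. I'll measure once, then descend.

```bash
python3 - <<'E'
from h import *
c,s,a,b=carton(manip.camera("top")); y=.0935;R=np.array([[np.cos(y),-np.sin(y)],[np.sin(y),np.cos(y)]]);K=np.array([668.8,84.9])
print(R.T@(c-K),s,a-y)
E
python3 -m inch '[{"gripper":0.53,"dx":0,"dy":0,"dz":-0.03,"wx":0,"wy":0,"wz":0},{"gripper":0.53,"dx":0,"dy":0,"dz":-0.06,"wx":0,"wy":0,"wz":0},{"gripper":0.53,"dx":0,"dy":0,"dz":-0.09,"wx":0,"wy":0,"wz":0},{"gripper":0.53,"dx":0,"dy":0,"dz":-0.115,"wx":0,"wy":0,"wz":0},{"gripper":0.53,"dx":0,"dy":0,"dz":-0.13,"wx":0,"wy":0,"wz":0}]'
```

```text
[ -54.77581289 -173.01719731] (112.58423614501953, 161.2218780517578) 0.0013549626
clock: 7.02
eef_pos: [639.5, -210.2, 10.4]
eef_rot: [-3.139, -0.001, 1.66]
wrist_force: [-0.0, 0.2, -0.3]
finger_gap: 50.0
finger_force: 0.0
```

```bash
python3 -m inch '[{"gripper":0.53,"dx":-0.0007,"dy":0.007,"dz":0.001,"wx":0,"wy":0,"wz":0},{"gripper":0.53,"dx":-0.0013,"dy":0.014,"dz":0.002,"wx":0,"wy":0,"wz":0},{"gripper":0.53,"dx":-0.002,"dy":0.021,"dz":0.002,"wx":0,"wy":0,"wz":0},{"gripper":0.53,"dx":-0.0026,"dy":0.028,"dz":0.002,"wx":0,"wy":0,"wz":0},{"gripper":0.53,"dx":-0.0033,"dy":0.035,"dz":0.002,"wx":0,"wy":0,"wz":0}]'
python3 -m inch '[{"gripper":0.53,"dx":-0.0007,"dy":0.007,"dz":0,"wx":0,"wy":0,"wz":0},{"gripper":0.53,"dx":-0.0013,"dy":0.014,"dz":0,"wx":0,"wy":0,"wz":0},{"gripper":0.53,"dx":-0.002,"dy":0.021,"dz":0,"wx":0,"wy":0,"wz":0},{"gripper":0.53,"dx":-0.0026,"dy":0.028,"dz":0,"wx":0,"wy":0,"wz":0},{"gripper":0.53,"dx":-0.0033,"dy":0.035,"dz":0,"wx":0,"wy":0,"wz":0}]'
python3 -m inch '[{"gripper":0.53,"dx":-0.0007,"dy":0.007,"dz":0,"wx":0,"wy":0,"wz":0},{"gripper":0.53,"dx":-0.0013,"dy":0.014,"dz":0,"wx":0,"wy":0,"wz":0},{"gripper":0.53,"dx":-0.002,"dy":0.021,"dz":0,"wx":0,"wy":0,"wz":0},{"gripper":0.53,"dx":-0.0026,"dy":0.028,"dz":0,"wx":0,"wy":0,"wz":0},{"gripper":0.53,"dx":-0.0033,"dy":0.035,"dz":0,"wx":0,"wy":0,"wz":0}]'
python3 - <<'E'
from h import *
im=manip.camera("top")
c,s,a,b=carton(im); y=.0935;R=np.array([[np.cos(y),-np.sin(y)],[np.sin(y),np.cos(y)]]);K=np.array([668.8,84.9])
print(R.T@(c-K),s,a-y, R.T@(manip.read_state()["eef_pos"][:2]-K))
cv2.imwrite("pics/t4.png",im[90:290,170:430].repeat(3,0).repeat(3,1))
E
```

```text
clock: 7.43
eef_pos: [638.1, -175.3, 17.4]
eef_rot: [3.139, 0.002, 1.664]
wrist_force: [1.0, -3.0, 1.8]
finger_gap: 49.8
finger_force: 1.5
clock: 7.85
eef_pos: [634.0, -140.0, 15.5]
eef_rot: [3.141, 0.0, 1.664]
wrist_force: [0.7, -2.6, 2.3]
finger_gap: 49.6
finger_force: 1.4
clock: 8.27
eef_pos: [630.6, -104.9, 15.4]
eef_rot: [-3.142, -0.0, 1.664]
wrist_force: [0.1, -2.7, 2.2]
finger_gap: 49.7
finger_force: 1.4
[-55.47023278 -81.36013931] (112.8626480102539, 135.4607696533203) -0.0009886324 [ -55.70885575 -184.19735275]
```

View pics/t4.png

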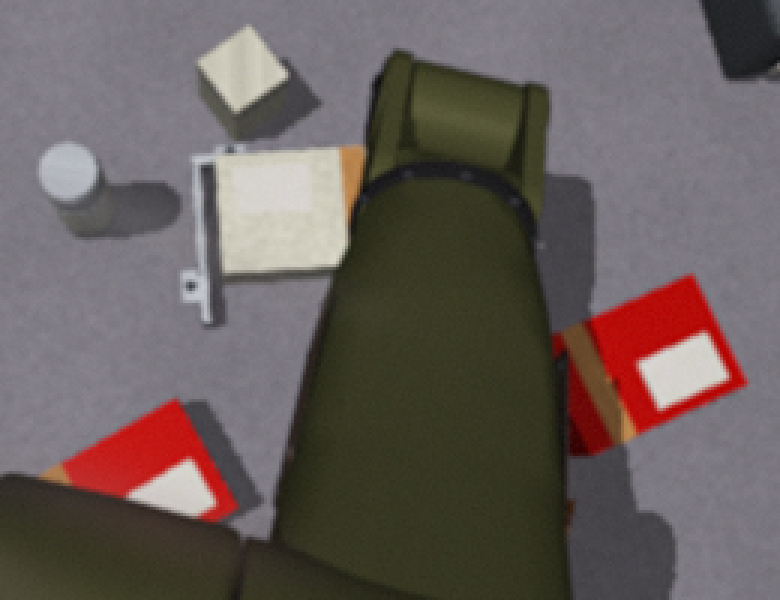

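The carton is square and flush along the long arm, with its left edge at crop x≈217 and the short arm at about 205. About 15 mm remain (TCP at fence y = -184, contact expected near -168).

```bash
python3 -m inch '[{"gripper":0.53,"dx":-0.0003,"dy":0.003,"dz":0,"wx":0,"wy":0,"wz":0},{"gripper":0.53,"dx":-0.0006,"dy":0.006,"dz":0,"wx":0,"wy":0,"wz":0},{"gripper":0.53,"dx":-0.0008,"dy":0.009,"dz":0,"wx":0,"wy":0,"wz":0},{"gripper":0.53,"dx":-0.001,"dy":0.011,"dz":0,"wx":0,"wy":0,"wz":0},{"gripper":0.53,"dx":-0.0012,"dy":0.013,"dz":0,"wx":0,"wy":0,"wz":0}]'
python3 -m inch '[{"gripper":0.53,"dx":-0.0001,"dy":0.001,"dz":0,"wx":0,"wy":0,"wz":0},{"gripper":0.53,"dx":-0.0002,"dy":0.002,"dz":0,"wx":0,"wy":0,"wz":0},{"gripper":0.53,"dx":-0.0002,"dy":0.002,"dz":0,"wx":0,"wy":0,"wz":0},{"gripper":0.53,"dx":-0.0002,"dy":0.002,"dz":0,"wx":0,"wy":0,"wz":0},{"gripper":0.53,"dx":-0.0002,"dy":0.002,"dz":0,"wx":0,"wy":0,"wz":0}]'
```

```text
clock: 8.73
eef_pos: [629.4, -92.5, 15.3]
eef_rot: [-3.141, -0.0, 1.664]
wrist_force: [-0.8, -1.0, -0.3]
finger_gap: 49.5
finger_force: 0.8
clock: 9.15
eef_pos: [629.5, -91.6, 15.5]
eef_rot: [3.141, 0.001, 1.664]
wrist_force: [1.0, -7.2, 0.4]
finger_gap: 49.7
finger_force: 3.6
```

```bash
python3 -m inch '[{"gripper":0.53,"dx":-0.0001,"dy":0.001,"dz":0,"wx":0,"wy":0,"wz":0},{"gripper":0.53,"dx":-0.0001,"dy":0.0015,"dz":0,"wx":0,"wy":0,"wz":0},{"gripper":0.53,"dx":-0.0001,"dy":0.0015,"dz":0,"wx":0,"wy":0,"wz":0},{"gripper":0.53,"dx":-0.0001,"dy":0.0015,"dz":0,"wx":0,"wy":0,"wz":0},{"gripper":0.53,"dx":-0.0001,"dy":0.0015,"dz":0,"wx":0,"wy":0,"wz":0}]'
```

```text
clock: 9.57
eef_pos: [629.6, -91.5, 15.9]
eef_rot: [3.14, 0.003, 1.664]
wrist_force: [1.4, -16.8, 0.3]
finger_gap: 49.8
finger_force: 8.1
```

Hard stop: no further travel and the force is rising. I'll back off, lift and retreat to look.

```bash
python3 -m inch '[{"gripper":0.53,"dx":0.0005,"dy":-0.005,"dz":0,"wx":0,"wy":0,"wz":0},{"gripper":0.53,"dx":0.002,"dy":-0.02,"dz":0,"wx":0,"wy":0,"wz":0},{"gripper":0.53,"dx":0.003,"dy":-0.035,"dz":0.01,"wx":0,"wy":0,"wz":0},{"gripper":0.53,"dx":0.003,"dy":-0.04,"dz":0.045,"wx":0,"wy":0,"wz":0},{"gripper":0.53,"dx":0.003,"dy":-0.04,"dz":0.085,"wx":0,"wy":0,"wz":0}]'
python3 -m inch '[{"gripper":0.53,"dx":0,"dy":-0.03,"dz":0.02,"wx":0,"wy":0,"wz":0},{"gripper":0.53,"dx":0,"dy":-0.06,"dz":0.05,"wx":0,"wy":0,"wz":0},{"gripper":0.53,"dx":-0.01,"dy":-0.09,"dz":0.08,"wx":0,"wy":0,"wz":0},{"gripper":0.53,"dx":-0.02,"dy":-0.12,"dz":0.09,"wx":0,"wy":0,"wz":0},{"gripper":0.53,"dx":-0.02,"dy":-0.15,"dz":0.1,"wx":0,"wy":0,"wz":0}]'
python3 -m inch '[{"gripper":0.53,"dx":-0.01,"dy":-0.02,"dz":0,"wx":0,"wy":0,"wz":0},{"gripper":0.53,"dx":-0.02,"dy":-0.04,"dz":0,"wx":0,"wy":0,"wz":0},{"gripper":0.53,"dx":-0.03,"dy":-0.05,"dz":0,"wx":0,"wy":0,"wz":0},{"gripper":0.53,"dx":-0.03,"dy":-0.05,"dz":0,"wx":0,"wy":0,"wz":0},{"gripper":0.53,"dx":-0.03,"dy":-0.05,"dz":0,"wx":0,"wy":0,"wz":0}]'
python3 - <<'E'
from h import *
im=manip.camera("top")
c,s,a,b=carton(im); y=.0935;R=np.array([[np.cos(y),-np.sin(y)],[np.sin(y),np.cos(y)]]);K=np.array([668.8,84.9])
print(R.T@(c-K),s,a-y)
cv2.imwrite("pics/t5.png",im[80:230,165:365].repeat(4,0).repeat(4,1))
E
```

```text
clock: 9.98
eef_pos: [630.9, -131.3, 99.8]
eef_rot: [-3.137, -0.002, 1.662]
wrist_force: [0.6, 0.4, 0.9]
finger_gap: 49.6
finger_force: 0.0
clock: 10.4
eef_pos: [611.0, -282.1, 203.9]
eef_rot: [3.139, 0.002, 1.663]
wrist_force: [0.3, 0.6, -0.5]
finger_gap: 49.8
finger_force: 0.0
clock: 10.82
eef_pos: [581.8, -329.5, 200.8]
eef_rot: [3.141, -0.0, 1.663]
wrist_force: [0.5, 0.4, 0.4]
finger_gap: 49.6
finger_force: 0.0
[-55.85869128 -81.01738917] (111.48918914794922, 160.4375457763672) 0.012417726
```

View pics/t5.png

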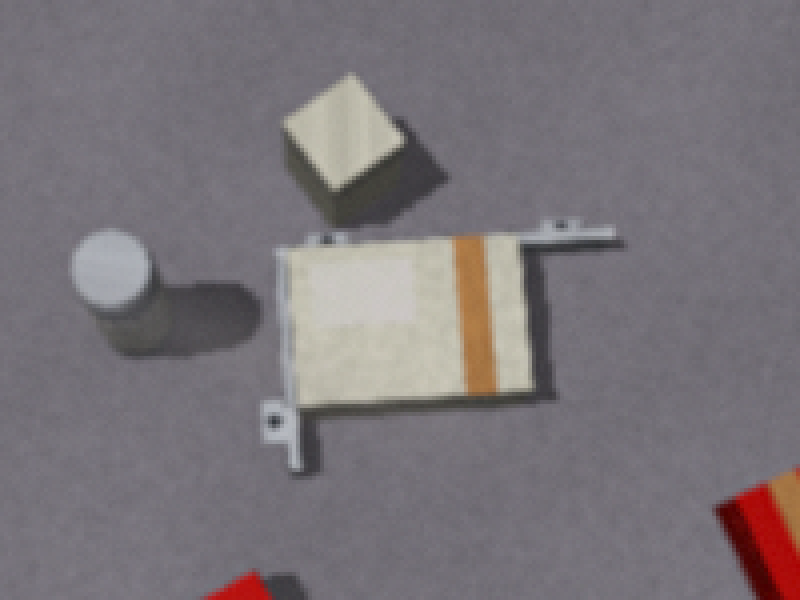

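The carton sits snugly in the corner, with its top corner at crop (288,250) against both arms. It measures (-55.9, -81.0) mm and 0.012 rad from square. The bystanders have not moved and the arm is clear, so I'll hand it in.

```bash
python3 -c "
from cell import manip
print(manip.sign_off())"
```

```text
the job is handed in; nothing more can be done
None
```

I pushed the white carton into the fence's inside corner and handed the job in at about 11 s. My last camera measurement puts it at (-55.9, -81.0) mm and 0.012 rad off square, inside the limits; the bystanders look unmoved, the arm is clear, and no verdict came back at hand-in.

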